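# Hold the mute on the singing bowl

### The job

Quiet the singing bowl: swing the guard lever off the mute key, a full quarter turn to its open stop, then press the mute key with your fingertips half-way down (about 10 mm of its 20 mm travel) so that the pad just rests on the bowl's rim. Never push the key near its bottom, and leave the other things on the ledge where they are. Finish while still holding the key half-way down with the guard left open; do not let go.

Things in the scene. Friction and masses are not known exactly. Their poses are not given: they have to be found in the camera images.
- stand: wooden base of the singing bowl, fixed to the ledge, 160 (x) x 320 (y) x 30 mm high; origin at the centre of its underside, z up. Brass bowl: 124 mm across, rim 84 mm above the ledge, centred at stand y = +80 mm. Mute key: at stand x = 0, y = -65 mm. Guard pivot: brass post at stand x = +60, y = -65 mm.
- mute_key (a joint): travel of the mute key in m: 0 up, grows as it is pressed down, 0.020 at the bottom; half-way is 0.010. A spring returns it: it begins to move at about 5 N, takes about 9 N at half-way and 13 N at the bottom.
- key_top (a point): centre of the flat top of the mute key, a round pale wooden cap 40 mm across, 12 mm thick, its top 96 mm above the ledge when up; moves down with it. A brass arm (4 mm below the cap's top) runs to the bowl, bends up 65 mm from the key's centre to 15 mm above the cap's top and carries a black pad, 10 mm above the rim when the key is up, meeting it at half-way. Housing below: 50 x 50 mm.
- guard_lever (a joint): angle of the guard lever in rad: 0 closed (lies over the key, pointing to the stand's -x), 1.571 at the open stop (points to the stand's -y); grows anticlockwise seen from above. It turns about a vertical axis, stays where it is left and takes about 1 to 1.5 N at the knob.
- guard_knob (a point): point on the upright dark wooden grip at the lever's end, a cylinder 18 mm across, 104 to 144 mm above the ledge, 105 mm from the pivot axis; this point lies on its axis, 130 mm above the ledge. The brass lever bar is 14 mm wide, 104 to 116 mm above the ledge.
- guard_hinge (a point): point on the guard's vertical pivot axis, 130 mm above the ledge, at the knob point's height; the brass hub there is 28 mm across, its top 118 mm above the ledge.
- cork_a_mid (a point): centre of a cork yoga block, 230 x 150 x 75 mm, loose; leave alone
- cork_b_mid (a point): centre of another cork yoga block, 230 x 150 x 75 mm, loose; leave alone
- jar_mid (a point): centre of a jade-green glass jar with a metal cap, 76 mm across, 94 mm high, beyond the stand; leave alone
- stopwatch_mid (a point): centre of a round plastic stopwatch lying flat, 60 mm across, 17 mm thick, right of the stand; leave alone
- striker_mid (a point): middle of the bowl's wooden striker with a cork head, 190 mm long, 28 mm thick, lying in front of the stand; leave alone
- spoon_rest_mid (a point): middle of a dark coconut-wood spoon rest, a dish 100 mm across and 16 mm high with a short tail; leave alone

How it is judged:
On the way, in this order (a step that is already met when the one before it is completed fails the run):
1. the guard lever is swung to its open stop, the key still up (value of joint guard_lever above 1.45 rad and value of joint mute_key below 0.004 m), for 0.2 s.
2. the mute key is held half-way down by the fingers (value of joint mute_key between 0.007 and 0.013 m and contact force between the fingers and mute_key above 3 N), for 0.5 s.
At the end, for the whole second after the job is handed in: the guard lever is open (over 1.4 of 1.571 rad) and the fingers still hold the mute key half-way down, between 7 and 13 mm, pushing with over 3 N (all of step 2 and value of joint guard_lever above 1.4 rad); the arm keeps its last pose, push and grip.
It fails at once if the mute key is pushed near its bottom (over 17 mm) (value of joint mute_key above 0.017 m).
It fails at once if a bystander is moved by more than 20 mm (distance of any of cork_a_mid, cork_b_mid, jar_mid, stopwatch_mid, striker_mid, spoon_rest_mid from where it was at the start of the episode above 0.02 m).
It also fails if it takes over 48 s, if anything falls off the work surface, if the arm or the gripper's body presses on something with over 40 N, if the wrist force passes 120 N, or if a joint passes its speed limit or range.

### The arm

A 6-joint arm with a two-finger parallel gripper is mounted at the origin on the work surface. World frame = base frame: x ahead of the robot, y to its left, z up, the work surface at z = 0. Lengths are in m, angles in rad, forces in N, time in s.
With the tool pointing down it reaches from about 0.35 to 0.775 m from the base axis. Payload 7.3 kg.
Tool frame: the origin (TCP) lies at the very end of the fingers, on their centre line; the grasp point (between the pads) lies 19 mm behind it (robot.tcp_to_grasp is the distance from the TCP to the grasp point, in m); x points along the fingers, y is the direction in which the jaws open and shut, and the axes are right-handed (so a half turn about x gives the same grasp; the last joint's range is limited). The gripper opens to 92 mm and grips with 3 to 60 N. Pads are 19 mm wide; open, the fingers measure 130 mm over their backs; the gripper's body (75 mm by 190 mm) begins 47 mm behind the grasp point.
Start: joints at [-1.417, 0.342, 1.524, -0, 1.275, -0.146], TCP at [0.155, -0.502, 0.227] pointing down, gripper open.
Joint ranges: [-2.53, 2.53], [-0.77, 2.02], [0.04, 2.7], [-1, 4.14], [0.28, 2.66], [-3.11, 3.11]. Speed limits (rad/s): [2.57, 2.57, 3.14, 3.14, 3.14, 3.14].

### API

Orientations are given as [roll, pitch, yaw] about the fixed x, y, z axes, in that order (R = Rz(yaw) Ry(pitch) Rx(roll)).
In Python, from cell import robot gives the robot as it stands.
- The arm moves only by the tool move_arm, never from a script. Its argument "increments" is a list of rows, each a list of 4 numbers: the shift along the tool's x, y, z normalised to -1 to 1, where 1 is 40 cm, then the turn about the tool's x normalised to -1 to 1, where 1 is 60 degrees. In form: [[dx, dy, dz, twist], ...]. A call has 1 to 5 rows; each row is the pose to reach, as a shift and turn from the pose commanded when the call began, along the tool's axes at that moment; what a row does not reach only later rows make up. A row lasts 1/8 s, in which the tool goes at most 62.5 mm and 10.7 degrees, less where a joint would pass 70% of its speed; a pose out of reach is approached as far as the arm can. A call with a number of a shift or a turn outside -1 to 1 is refused whole. A call with a gripper value outside its range is refused whole. "gripper" is the closure, from 0 (fully open) to 1 (shut), set as the call begins (left out, the last holds). The fingers move at their own pace and stop on an object; "squeeze" is the grip in N (left out, the last holds). Time passes only in rows, so rows that repeat a pose let the fingers close. It gives the time, the measured TCP pose, the force and the opening at its end, in the units of the state.
- robot.observe(): the state, without advancing time (a new reading comes with each control period).
- robot.read_camera(name): name is "scene" or "top"; returns the picture (400x640x3 uint8, red, green, blue); there is no depth.
- robot.camera_params(name): a dict with "fx", "fy", "cx", "cy" (pixels), "k1" (the pictures are not rectified: a ray, as slopes to the right and down, at radius r is drawn at 1 + k1 r^2 times it, then the intrinsics apply), "R" (3x3) and "t" (3): a world point X has camera coordinates R X + t. Camera axes: x right, y down, z forward; pixel columns grow to the right and rows downward; lengths in m; the calibration is good to about 2 mm. A picture is of the moment at which its call begins. camera_params takes no time and is no camera call.
- robot.hand_in(): hands the job in, once; it reports no verdict.
The state is a dict: "time": time; "qpos": joint angles; "qvel": joint speeds; "joint_efforts": joint torques, N m; "tool_pos": TCP position; "tool_rot": TCP orientation; "contact_force": force on the tool from outside, world axes, zero at the start; "torque": the same for the moment, N m; "opening": finger opening in m.
Only numpy, scipy, OpenCV 4.12 (cv2) and the standard library are available. Lean on these libraries where they do the work, as an engineer would, in place of code of your own. Each camera call takes 0.05 s, during which the arm holds its last target.

## Working session

There is one attempt and no reset: what is moved stays moved. The work goes in short steps, Python scripts to look and compute and a tool call to move; the robot and the scene stay as the last step left them, time stands still between calls to the robot, and variables do not carry over. Pictures are saved under pics/ and viewed, and the job is handed in when it is done.

Besides the shell and the picture viewer there is one more tool, called as name(argument=value, ...) on one line, values as JSON. move_arm: Moves the arm, as the interface text tells. Its arguments: {"type":"object","properties":{"increments":{"type":"array","items":{"type":"array","items":{"type":"number"}}},"gripper":{"type":"number"},"squeeze":{"type":"number"}},"required":["increments"]}

```bash
mkdir -p pics; ls; python3 - <<'E'
from cell import robot
import cv2
print(robot.observe())
for n in("scene","top"):
    cv2.imwrite(f"pics/{n}0.png",robot.read_camera(n)[:,:,::-1]); print(robot.camera_params(n))
E
```

```text
pics
{'time': 0.0, 'qpos': array([-1.41700307e+00,  3.42741952e-01,  1.52500923e+00, -1.60572392e-05,
        1.27538773e+00, -1.46006054e-01]), 'qvel': array([-0.00196951,  0.00074295,  0.00072903,  0.00037839,  0.000189  ,
        0.00149804]), 'joint_efforts': array([ 3.26916641e-03, -4.31232262e+01, -2.44217777e+01,  7.20028044e-02,
        5.59617381e-02, -1.06690898e-04]), 'tool_pos': array([ 0.15499885, -0.50117795,  0.2260377 ]), 'tool_rot': array([-1.7068726 ,  1.56925   ,  1.73452405]), 'contact_force': array([ 0.35920678, -0.11192726, -0.97077454]), 'torque': array([0.03222452, 0.01304315, 0.05793147]), 'opening': 0.09158259834320745}
{'fx': 408.84909218950435, 'fy': 408.84909218950435, 'cx': 315.14281707019603, 'cy': 199.19171294765647, 'k1': -0.0672434731596428, 'R': array([[ 0.80342827,  0.5953895 ,  0.00378948],
       [ 0.38714315, -0.51756066, -0.76305383],
       [-0.45235295,  0.61452609, -0.64632383]]), 't': array([-0.43402005, -0.12722124,  1.53776672])}
{'fx': 379.1867809404229, 'fy': 379.1867809404229, 'cx': 319.36786763561776, 'cy': 203.8358845624519, 'k1': 0.006612877150853187, 'R': array([[-0.0165279 , -0.99982857,  0.00834647],
       [-0.9945769 ,  0.01558267, -0.10282983],
       [ 0.10268214, -0.01000076, -0.99466394]]), 't': array([0.00662725, 0.55716099, 1.30353295])}
```

View pics/scene0.png

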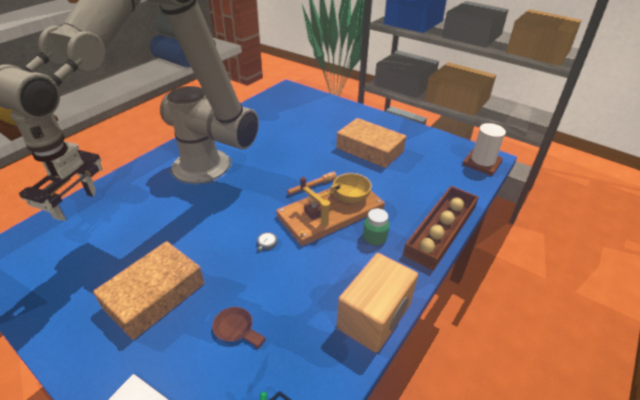

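View pics/top0.png

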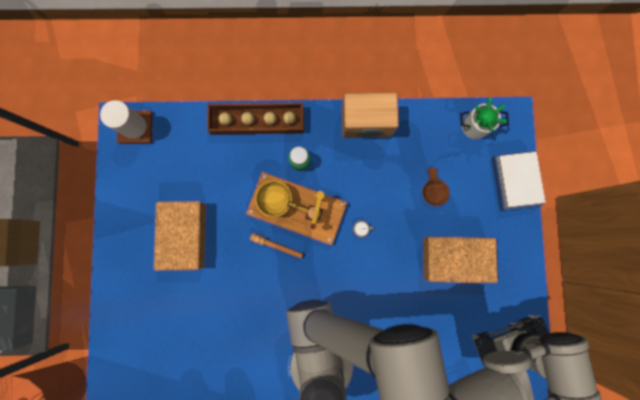

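```bash
python3 - <<'E'
import cv2
a=cv2.imread("pics/top0.png")[100:260,220:460]
cv2.imwrite("pics/topc.png",cv2.resize(a,None,fx=3.3,fy=3.3,interpolation=cv2.INTER_CUBIC))
E
```

```text
(no output)
```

View pics/topc.png

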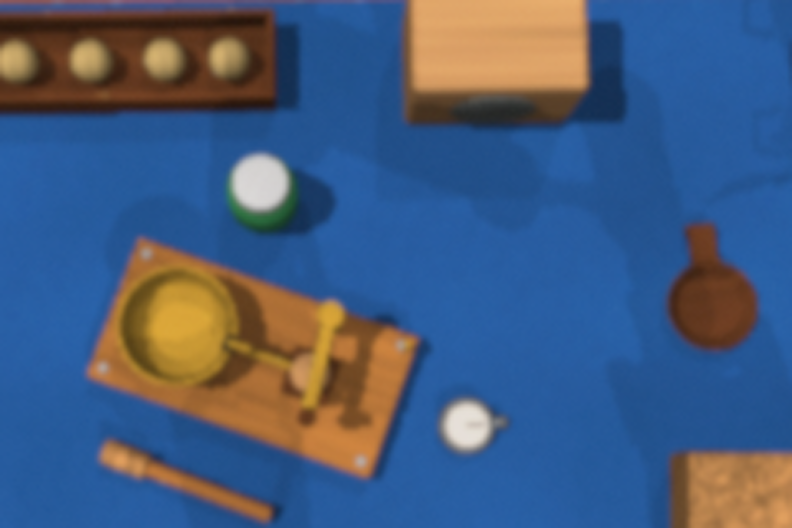

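```bash
python3 - <<'E'
import cv2
a=cv2.imread("pics/scene0.png")[155:255,260:400]
cv2.imwrite("pics/scenec.png",cv2.resize(a,None,fx=5.7,fy=5.7,interpolation=cv2.INTER_CUBIC))
E
```

```text
(no output)
```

View pics/scenec.png

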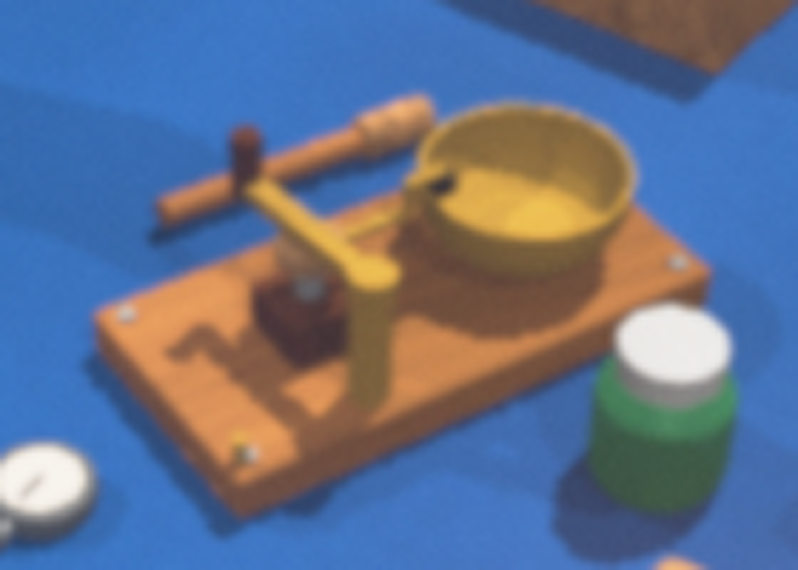

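The top view shows the stand's corners at crop (140,238), (420,340), (372,478) and (88,375), the hub at (331,315) and the knob at (308,414). In the scene crop the hub is at (370,272) and the knob top at (245,132). Next I'll fit the stand pose from both views.

```bash
cat > h.py <<'E'
import numpy as np, cv2
from cell import robot
from scipy.optimize import least_squares
def proj(n,X):
    p=robot.camera_params(n); c=p["R"]@np.asarray(X,float)+p["t"]; s=c[:2]/c[2]
    s=s*(1+p["k1"]*(s@s)); return np.array([p["fx"]*s[0]+p["cx"],p["fy"]*s[1]+p["cy"]])
def sw(P,q): # stand->world ; P=x,y,yaw,z
    c,s=np.cos(P[2]),np.sin(P[2]); return np.array([P[0]+c*q[0]-s*q[1],P[1]+s*q[0]+c*q[1],P[3]+q[2]])
E
cat > fit.py <<'E'
from h import *
T=lambda u,v:(220+u/3.3,100+v/3.3); S=lambda u,v:(260+u/5.7,155+v/5.7)
obs=[("top",T(140,238),(.08,.16,.03)),("top",T(420,340),(.08,-.16,.03)),("top",T(372,478),(-.08,-.16,.03)),("top",T(88,375),(-.08,.16,.03)),
("top",T(331,315),(.06,-.065,.118)),("top",T(308,416),(-.045,-.065,.144)),("top",T(180,325),(0,.08,.084)),
("scene",S(97,315),(-.08,-.16,.03)),("scene",S(236,496),(.08,-.16,.03)),("scene",S(708,270),(.08,.16,.03)),
("scene",S(370,272),(.06,-.065,.118)),("scene",S(245,134),(-.045,-.065,.144)),("scene",S(526,182),(0,.08,.084))]
f=lambda P:np.concatenate([proj(n,sw(P,q))-o for n,o,q in obs])
r=least_squares(f,[.55,.05,0,0],loss="soft_l1");print(r.x);print(np.round(f(r.x).reshape(-1,2),1))
r3=least_squares(lambda P:f([*P,0]),r.x[:3],loss="soft_l1");P=[*r3.x,0];print(P)
for k,q in dict(key=(0,-.065,.096),hinge=(.06,-.065,.13),knob=(-.045,-.065,.13),knobopen=(.06,-.17,.13)).items():
    w=sw(P,q);print(k,w,np.hypot(*w[:2]))
E
python3 fit.py
```

```text
[ 0.54402278  0.07610432 -0.35889482 -0.00522303]
[[ 0.  -0.3]
 [ 0.2 -1.1]
 [-0.3  0.1]
 [-0.2  0.5]
 [ 0.2 -0.3]
 [-3.7 -1.3]
 [-0.5  0.1]
 [-2.3  0.6]
 [-0.6 -0.6]
 [-0.1  0.7]
 [-0.6  1. ]
 [ 2.3 -0.1]
 [-1.3 -1.3]]
[np.float64(0.5446347806753377), np.float64(0.07455915820960846), np.float64(-0.35573020763392993), 0]
key [0.52199691 0.01362865 0.096     ] 0.5221747917144779
hinge [ 0.57824045 -0.00726785  0.13      ] 0.5782861271387681
knob [0.47981425 0.02930102 0.13      ] 0.4807080863660767
knobopen [ 0.54167158 -0.10569405  0.13      ] 0.551887070234766
```

```bash
cat >> fit.py <<'E'
print("angle fit")
def f2(P):
    kn=lambda a:(.06-.105*np.cos(a),-.065-.105*np.sin(a),.144)
    return np.concatenate([proj(n,sw([*P[:3],P[4]],kn(P[3]) if q[2]==.144 else q))-o for n,o,q in obs])
r=least_squares(f2,[.55,.05,-.3,0.1,0],loss="soft_l1");print(r.x);print(np.round(f2(r.x).reshape(-1,2),1))
r=least_squares(lambda P:f2([*P,0]),[.55,.05,-.3,0.1],loss="soft_l1");print(r.x)
P=[*r.x[:3],0]
for k,q in dict(key=(0,-.065,.096),hinge=(.06,-.065,.13),knob=(.06-.105*np.cos(r.x[3]),-.065-.105*np.sin(r.x[3]),.13),knobopen=(.06,-.17,.13)).items():
    w=sw(P,q);print(k,w,np.hypot(*w[:2]))
E
python3 fit.py|sed -n '/angle/,$p'
python3 - <<'E'
from h import *
from scipy.spatial.transform import Rotation as R
print(R.from_euler('xyz',robot.observe()['tool_rot']).as_matrix().round(3))
E
```

```text
angle fit
[ 0.54459056  0.07678347 -0.3609859   0.10736239 -0.00435688]
[[-0.1 -0.6]
 [ 0.1 -1.2]
 [-0.5 -0. ]
 [-0.5  0.2]
 [ 0.  -0.5]
 [-0.6 -0.5]
 [-0.7 -0.1]
 [-2.   0.3]
 [-0.5 -0.9]
 [ 0.3  0.6]
 [-0.4  0.7]
 [-0.4  0.9]
 [-1.  -1.6]]
[[-0.     0.295 -0.955]
 [ 0.001 -0.955 -0.295]
 [-1.    -0.001 -0.   ]]Traceback (most recent call last):
  File "fit.py", line 17, in <module>
    r=least_squares(lambda P:f2([*P,0]),[.55,.05,-.3,0.1],loss="soft_l1");print(r.x)
    return func(*args, **kwargs)
    result = trf(vector_fun.fun, vector_fun.jac, x0, f0, J0, lb, ub, ftol, xtol,
                 gtol, max_nfev, x_scale, loss_function, tr_solver,
                 tr_options.copy(), verbose, callback=callback_wrapped)
    return trf_no_bounds(
        fun, jac, x0, f0, J0, ftol, xtol, gtol, max_nfev, x_scale,
        loss_function, tr_solver, tr_options, verbose, callback=callback)
    J = jac(x)
    self._update_jac()
    ~~~~~~~~~~~~~~~~^^
    self.J = self.jac_wrapped(xp_copy(self.x), f0=self.f)
             ~~~~~~~~~~~~~~~~^^^^^^^^^^^^^^^^^^^^^^^^^^^^
    J, dct = approx_derivative
[... 688 characters left out ...]
ast_1d(self.fun(x))
                         ~~~~~~~~^^^
    return self.f(x, *self.args, **self.kwargs)
           ~~~~~~^^^^^^^^^^^^^^^^^^^^^^^^^^^^^^
  File "fit.py", line 17, in <lambda>
    r=least_squares(lambda P:f2([*P,0]),[.55,.05,-.3,0.1],loss="soft_l1");print(r.x)
                             ~~^^^^^^^^
  File "fit.py", line 15, in f2
    return np.concatenate([proj(n,sw([*P[:3],P[4]],kn(P[3]) if q[2]==.144 else q))-o for n,o,q in obs])
                           ~~~~^^^^^^^^^^^^^^^^^^^^^^^^^^^^^^^^^^^^^^^^^^^^^^^^^^^
  File "h.py", line 5, in proj
    p=robot.camera_params(n); c=p["R"]@np.asarray(X,float)+p["t"]; s=c[:2]/c[2]
ValueError: time passes only in moves, steps and waits
```

```bash
sed -i 's/^def proj/PAR={n:robot.camera_params(n) for n in("scene","top")}\ndef proj/; s/p=robot.camera_params(n)/p=PAR[n]/' h.py
python3 fit.py|sed -n '/angle/,$p'; python3 -c "
from h import *;print(robot.observe()['time'])"
```

```text
angle fit
[ 0.54459056  0.07678347 -0.3609859   0.10736239 -0.00435688]
[[-0.1 -0.6]
 [ 0.1 -1.2]
 [-0.5 -0. ]
 [-0.5  0.2]
 [ 0.  -0.5]
 [-0.6 -0.5]
 [-0.7 -0.1]
 [-2.   0.3]
 [-0.5 -0.9]
 [ 0.3  0.6]
 [-0.4  0.7]
 [-0.4  0.9]
 [-1.  -1.6]]
[ 0.54514703  0.07559238 -0.35865617  0.10548243]
key [0.52233098 0.01472838 0.096     ] 0.5225385856574779
hinge [ 0.57851314 -0.0063326   0.13      ] 0.5785477967625929
knob [0.47686029 0.01996757 0.13      ] 0.47727815982786204
knobopen [ 0.54165643 -0.10465138  0.13      ] 0.5516734582444193
0.1
```

move_arm(increments=[[0,-0.5,-0.58,0.3],[0,-0.5,-0.58,0.3],[0,-0.5,-0.58,0.3],[0,-0.5,-0.58,0.3],[0,-0.5,-0.58,0.3]], gripper=0)

```text
time: 0.72
tool_pos: [0.3182, -0.24, 0.2266]
tool_rot: [-2.115, 1.571, 1.012]
contact_force: [1.0, -0.1, -0.8]
opening: 0.0921
```

```bash
cat > go.py <<'E'
# usage: go.py x y z yawdeg(of tool y)  -> increments to the target
import sys
from h import *
from scipy.spatial.transform import Rotation as R
o=robot.observe();M=R.from_euler('xyz',o['tool_rot']).as_matrix()
t=np.array(list(map(float,sys.argv[1:4])));d=M.T@(t-o['tool_pos'])
y=np.degrees(np.arctan2(M[1,1],M[0,1]))
print("t",o['time'],"pos",o['tool_pos'].round(4),"yaw",y.round(1),"tilt",M[:,0].round(3),"F",o['contact_force'].round(1),"op",round(o['opening'],4),"q",o['qpos'].round(2))
print("inc",(d/.4).round(4),"twist",round(-(float(sys.argv[4])-y)/60,3))
E
python3 go.py .477 .020 .19 -104.5
```

```text
t 0.725 pos [ 0.3182 -0.24    0.2266] yaw -90.8 tilt [ 0.  0. -1.] F [ 1.  -0.1 -0.8] op 0.0921 q [-0.84  0.11  1.84  0.    1.2   0.75]
inc [ 0.0917 -0.6556 -0.3875] twist 0.228
```

move_arm(increments=[[0.05,-0.656,-0.388,0.228],[0.05,-0.656,-0.388,0.228],[0.05,-0.656,-0.388,0.228],[0.05,-0.656,-0.388,0.228],[0.05,-0.656,-0.388,0.228]])

```text
time: 1.35
tool_pos: [0.4745, 0.0155, 0.2068]
tool_rot: [1.653, 1.57, -1.741]
contact_force: [1.2, -0.3, -0.5]
opening: 0.0917
```

move_arm(increments=[[0,0,0,0],[0,0,0,0],[0,0,0,0]])

```text
time: 1.72
tool_pos: [0.4733, 0.0123, 0.2071]
tool_rot: [1.144, 1.57, -2.253]
contact_force: [-0.2, 0.6, 0.2]
opening: 0.0919
```

```bash
python3 go.py .477 .020 .124 -104.5; python3 - <<'E'
from h import *
for n,(a,b,c,d) in dict(scene=(130,255,240,400),top=(120,240,240,400)).items():
    im=robot.read_camera(n)[:,:,::-1]; cv2.imwrite(f"pics/{n}1.png",cv2.resize(im[a:b,c:d],None,fx=4.8,fy=4.8,interpolation=cv2.INTER_CUBIC))
E
```

```text
t 1.725 pos [0.4733 0.0123 0.2071] yaw -104.6 tilt [-0. -0. -1.] F [-0.2  0.6  0.2] op 0.0919 q [-0.14  0.27  1.69 -0.    1.18  1.69]
inc [ 0.2078 -0.021  -0.0041] twist -0.002
```

View pics/scene1.png

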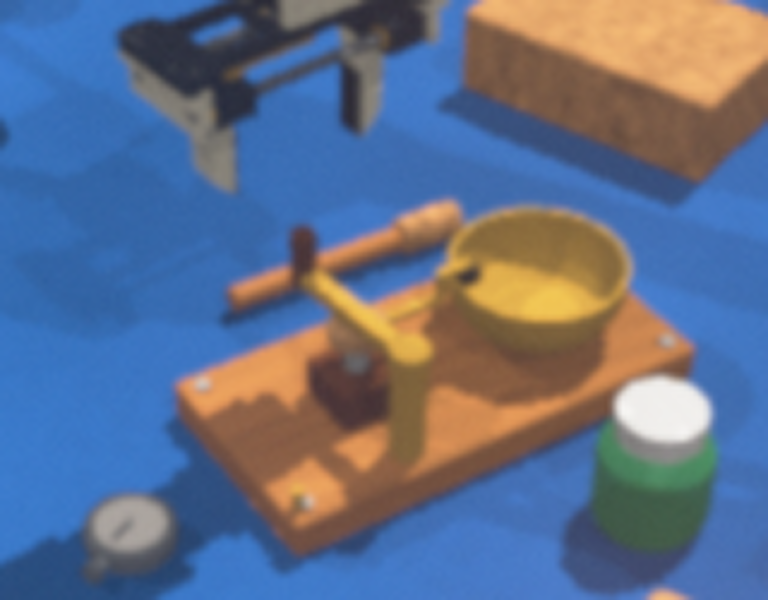

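View pics/top1.png

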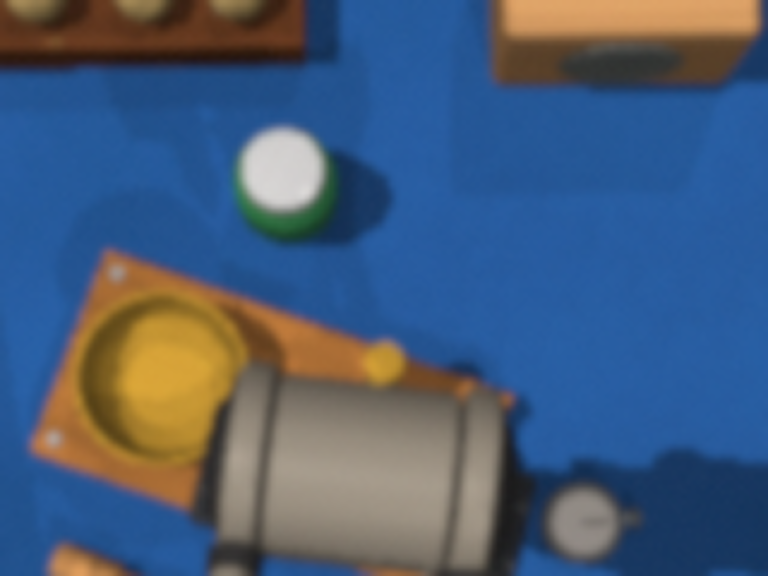

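move_arm(increments=[[0.1,-0.02,-0.004,0],[0.208,-0.02,-0.004,0],[0.208,-0.02,-0.004,0],[0.208,-0.02,-0.004,0]])

```text
time: 2.33
tool_pos: [0.4782, 0.0202, 0.1253]
tool_rot: [-3.069, 1.569, -0.182]
contact_force: [0.4, -0.5, 0.2]
opening: 0.0921
```

```bash
python3 go.py .477 .020 .124 -104.5; python3 - <<'E'
from h import *
im=robot.read_camera("scene")[:,:,::-1]; cv2.imwrite("pics/scene2.png",cv2.resize(im[130:255,240:400],None,fx=4.8,fy=4.8,interpolation=cv2.INTER_CUBIC))
E
```

```text
t 2.325 pos [0.4782 0.0202 0.1253] yaw -104.6 tilt [ 0.002 -0.    -1.   ] F [ 0.4 -0.5  0.2] op 0.0921 q [-0.12  0.37  1.79 -0.    0.97  1.71]
inc [0.0033 0.0011 0.0028] twist -0.001
```

View pics/scene2.png

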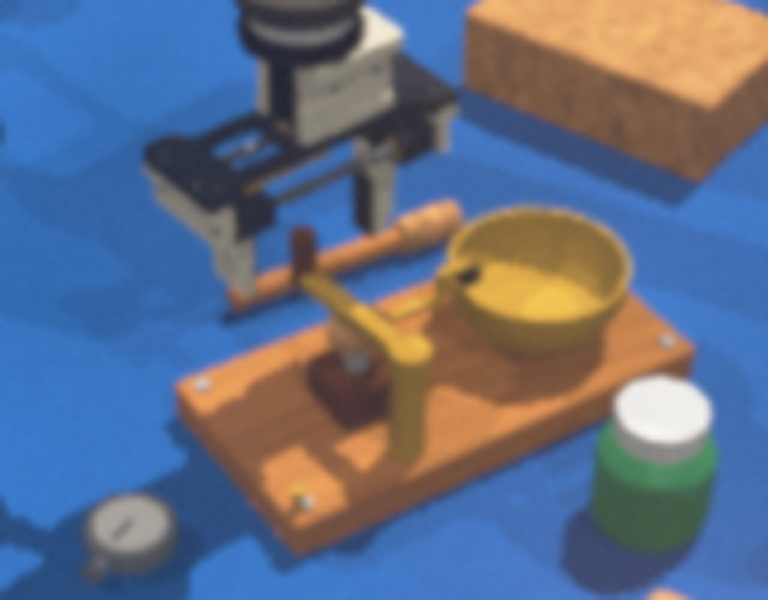

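Finger tips sit at (240,290) and (372,222), with the knob midway between them at (303,255). I'll close gently.

move_arm(increments=[[0.003,0,0,0],[0.003,0,0,0],[0.003,0,0,0],[0.003,0,0,0],[0.003,0,0,0]], gripper=1, squeeze=10)

```text
time: 3.0
tool_pos: [0.4773, 0.0209, 0.1227]
tool_rot: [1.846, 1.571, -1.549]
contact_force: [0.2, -0.2, -0.6]
opening: 0.0461
```

move_arm(increments=[[0,0,0,0],[0,0,0,0]])

```text
time: 3.25
tool_pos: [0.4773, 0.0208, 0.1226]
tool_rot: [1.563, 1.571, -1.831]
contact_force: [-0.0, -0.3, -0.1]
opening: 0.0263
```

```bash
python3 go.py .477 .020 .124 -104.5; python3 - <<'E'
from h import *
im=robot.read_camera("scene")[:,:,::-1]; cv2.imwrite("pics/scene3.png",cv2.resize(im[130:255,240:400],None,fx=4.8,fy=4.8,interpolation=cv2.INTER_CUBIC))
E
```

```text
t 3.25 pos [0.4773 0.0208 0.1226] yaw -104.5 tilt [-0. -0. -1.] F [-0.  -0.3 -0.1] op 0.0263 q [-0.12  0.37  1.8  -0.    0.97  1.71]
inc [-0.0034  0.0022  0.0003] twist -0.0
```

View pics/scene3.png

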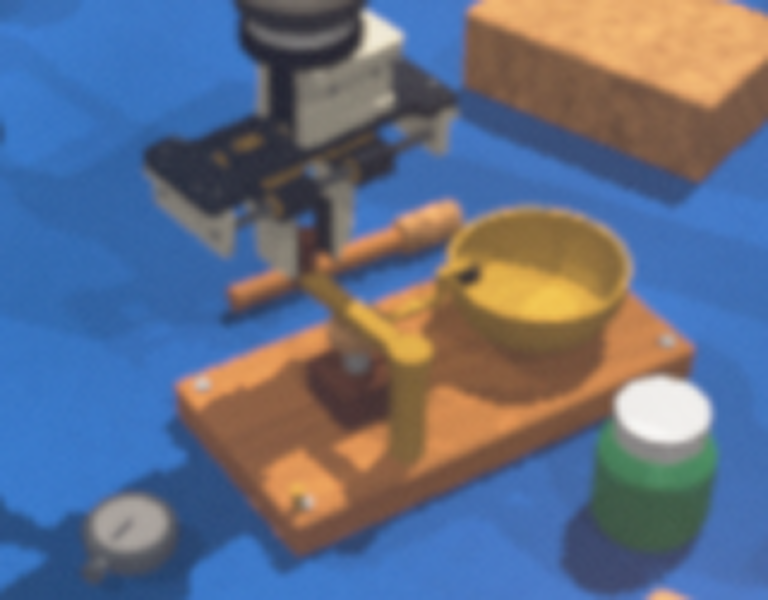

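The knob is between the closing fingers at about (303,250). I'll let them finish.

move_arm(increments=[[0,0,0,0],[0,0,0,0],[0,0,0,0]])

```text
time: 3.68
tool_pos: [0.4773, 0.0208, 0.1226]
tool_rot: [2.137, 1.571, -1.258]
contact_force: [0.0, -0.1, -0.3]
opening: 0.0173
```

```bash
cat > arc.py <<'E'
from h import *
from scipy.spatial.transform import Rotation as R
import sys
o=robot.observe();M=R.from_euler('xyz',o['tool_rot']).as_matrix()
H=np.array([.5785,-.0063]);p=o['tool_pos'];v=p[:2]-H
print("F",o['contact_force'].round(1),"op",o['opening'].__round__(4),"pos",p.round(4),"r",np.hypot(*v).round(4),"lever",(np.arctan2(v[1],v[0])+.3587-np.pi+2*np.pi)%(2*np.pi),"T",o['torque'].round(2))
for i in range(1,6):
    a=i*float(sys.argv[1]);c,s=np.cos(a),np.sin(a);w=H+.105/np.hypot(*v)*np.array([c*v[0]-s*v[1],s*v[0]+c*v[1]])
    print(((M.T@np.array([*(w-p[:2]),0]))/.4).round(3),round(-np.degrees(a)/60,3))
E
python3 arc.py .1
```

```text
F [ 0.  -0.1 -0.3] op 0.0173 pos [0.4773 0.0208 0.1226] r 0.1047 lever 0.09667169437790246 T [ 0.07 -0.02 -0.03]
[ 0.     0.026 -0.   ] -0.095
[ 0.     0.052 -0.004] -0.191
[ 0.     0.078 -0.01 ] -0.286
[ 0.     0.102 -0.019] -0.382
[ 0.     0.126 -0.03 ] -0.477
```

move_arm(increments=[[0,0.026,0,-0.095],[0,0.052,-0.004,-0.191],[0,0.078,-0.01,-0.286],[0,0.102,-0.019,-0.382],[0,0.126,-0.03,-0.477]])

```text
time: 4.3
tool_pos: [0.4778, -0.0309, 0.1227]
tool_rot: [3.077, 1.567, 0.185]
contact_force: [9.0, 4.2, -5.0]
opening: 0.0175
```

```bash
python3 arc.py .1
```

```text
F [ 9.   4.2 -5. ] op 0.0175 pos [ 0.4778 -0.0309  0.1227] r 0.1036 lever 0.5983179294150123 T [ 0.66 -1.26  0.11]
[-0.     0.026  0.002] -0.095
[ 0.     0.052 -0.001] -0.191
[ 0.     0.078 -0.008] -0.286
[ 0.     0.102 -0.016] -0.382
[ 0.     0.126 -0.028] -0.477
```

move_arm(increments=[[0,0.026,-0.008,-0.095],[0,0.052,-0.012,-0.191],[0,0.078,-0.018,-0.286],[0,0.102,-0.027,-0.382],[0,0.126,-0.038,-0.477]])

```text
time: 4.92
tool_pos: [0.5035, -0.0758, 0.1226]
tool_rot: [-2.193, 1.57, 1.698]
contact_force: [2.7, 5.2, -1.0]
opening: 0.0175
```

```bash
python3 arc.py .1
```

```text
F [ 2.7  5.2 -1. ] op 0.0175 pos [ 0.5035 -0.0758  0.1226] r 0.1023 lever 1.1056378644439748 T [ 0.81 -0.39  0.12]
[-0.     0.026  0.006] -0.095
[-0.     0.052  0.002] -0.191
[-0.     0.078 -0.005] -0.286
[-0.     0.102 -0.014] -0.382
[-0.     0.126 -0.025] -0.477
```

move_arm(increments=[[0,0.026,-0.004,-0.095],[0,0.052,-0.008,-0.191],[0,0.078,-0.014,-0.286],[0,0.102,-0.023,-0.382],[0,0.118,-0.031,-0.44]])

```text
time: 5.55
tool_pos: [0.5412, -0.1003, 0.1221]
tool_rot: [-1.681, 1.561, 2.67]
contact_force: [-17.2, 10.7, 16.3]
opening: 0.0185
```

```bash
python3 arc.py .03
```

```text
F [-17.2  10.7  16.3] op 0.0185 pos [ 0.5412 -0.1003  0.1221] r 0.1011 lever 1.5520141056389019 T [ 1.8   2.99 -0.05]
[-0.     0.008  0.01 ] -0.029
[-0.     0.016  0.01 ] -0.057
[-0.     0.023  0.009] -0.086
[-0.     0.031  0.008] -0.115
[-0.     0.039  0.007] -0.143
```

The force rose at the stop, and the pose gives about 1.55 rad. I'll let it settle and then open.

move_arm(increments=[[0,0,0,0],[0,0,0,0]])

```text
time: 5.8
tool_pos: [0.5408, -0.1, 0.1222]
tool_rot: [-1.655, 1.561, 2.693]
contact_force: [-12.6, 6.9, 9.8]
opening: 0.0176
```

move_arm(increments=[[0,0,0,0],[0,0,0,0],[0,0,0,0],[0,0,0,0],[0,0,0,0]], gripper=0.6)

```text
time: 6.42
tool_pos: [0.5446, -0.1025, 0.1227]
tool_rot: [1.096, 1.571, -0.839]
contact_force: [0.1, 0.6, 0.1]
opening: 0.0364
```

```bash
python3 go.py .5412 -.1003 .2 -22
```

```text
t 6.425 pos [ 0.5446 -0.1025  0.1227] yaw -20.9 tilt [ 0. -0. -1.] F [0.1 0.6 0.1] op 0.0364 q [-0.32  0.5   1.59 -0.    1.06  0.04]
inc [-0.1933 -0.0099 -0.0021] twist 0.019
```

move_arm(increments=[[-0.1,0,0,0],[-0.2,0,0,0],[-0.2,0,0,0]])

```text
time: 6.8
tool_pos: [0.5462, -0.103, 0.206]
tool_rot: [1.593, 1.564, -0.342]
contact_force: [-0.4, 0.3, -0.3]
opening: 0.0368
```

```bash
python3 go.py .5225 .0145 .16 -22; python3 - <<'E'
from h import *
im=robot.read_camera("scene")[:,:,::-1]; cv2.imwrite("pics/scene4.png",cv2.resize(im[130:255,240:400],None,fx=4.8,fy=4.8,interpolation=cv2.INTER_CUBIC))
E
```

```text
t 6.8 pos [ 0.5462 -0.103   0.206 ] yaw -20.9 tilt [ 0.007 -0.002 -1.   ] F [-0.4  0.3 -0.3] op 0.0368 q [-0.32  0.41  1.48 -0.    1.25  0.04]
inc [ 0.1139 -0.1609 -0.2533] twist 0.019
```

View pics/scene4.png

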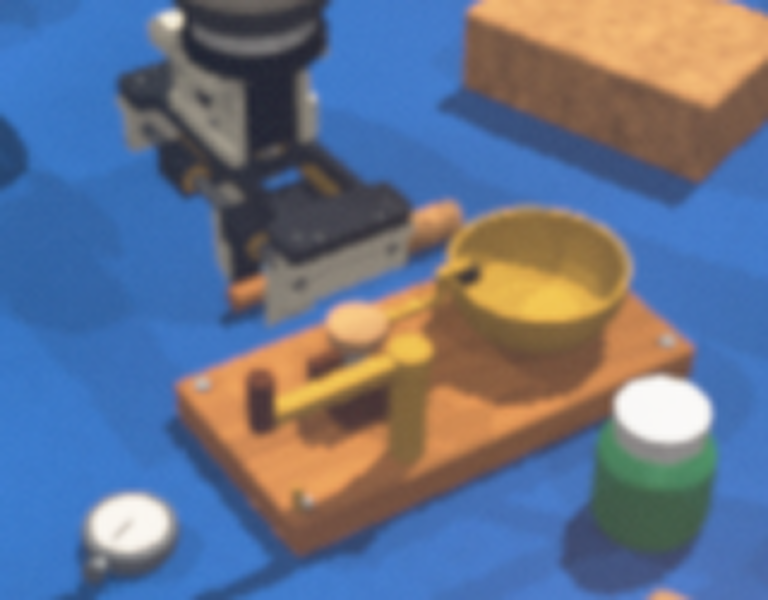

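The lever lies open, with the hub at (410,348) and the knob top at (260,378). The bare key cap is centred at (357,324). I'll check these against the model.

```bash
python3 - <<'E'
from h import *
P=[.54515,.0756,-.35866,0]
c=lambda X:((proj("scene",X)-[240,130])*4.8).round(0)
print("key",c(sw(P,(0,-.065,.096))),c(sw(P,(0,-.065,.092))),"hub",c(sw(P,(.06,-.065,.118))))
for a in (1.4,1.45,1.5,1.571): print(a,c(sw(P,(.06-.105*np.cos(a),-.065-.105*np.sin(a),.144))))
o=np.array([357,324])/4.8+[240,130]
r=least_squares(lambda q:proj("scene",[*q,.096])-o,[.52,.015]);print(r.x)
im=robot.read_camera("top")[:,:,::-1]; cv2.imwrite("pics/top4.png",cv2.resize(im[140:260,240:400],None,fx=4.8,fy=4.8,interpolation=cv2.INTER_CUBIC))
E
```

```text
key [352. 323.] [352. 328.] hub [406. 348.]
1.4 [243. 360.]
1.45 [246. 366.]
1.5 [250. 371.]
1.571 [256. 378.]
[0.52530535 0.01556625]
```

View pics/top4.png

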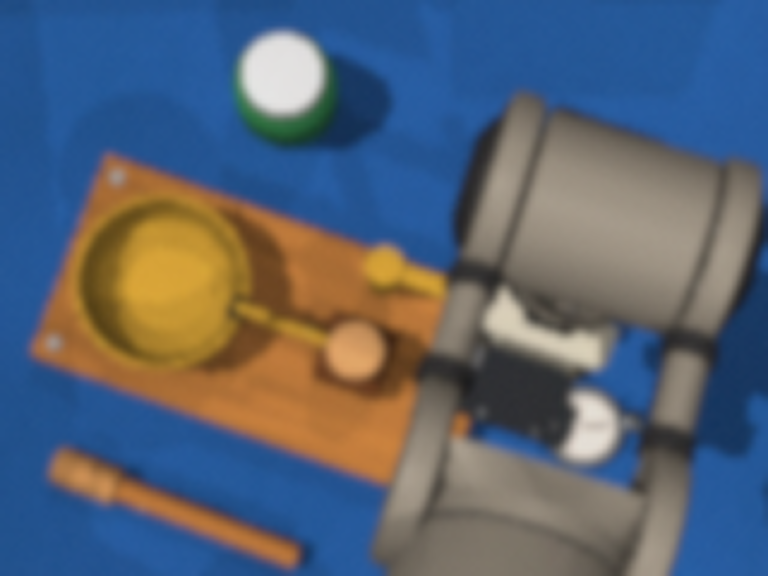

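Cap in the top view is at crop (355,349). The knob matches the 1.571 rad projection, with the same 4 px offset as the hub. Next: over the key, closing the fingers.

move_arm(increments=[[0,-0.16,-0.253,0],[0,-0.16,-0.253,0],[0,-0.16,-0.253,0],[0.1,-0.16,-0.253,0],[0.1,-0.16,-0.253,0]], gripper=1)

```text
time: 7.52
tool_pos: [0.5186, 0.0145, 0.1596]
tool_rot: [-1.267, 1.563, 3.081]
contact_force: [0.2, -0.9, -0.4]
opening: 0.0004
```

move_arm(increments=[[0,0,0,0],[0,0,0,0],[0,0,0,0]])

```text
time: 7.9
tool_pos: [0.5212, 0.0147, 0.1635]
tool_rot: [1.763, 1.569, -0.172]
contact_force: [-0.6, -0.4, -1.0]
opening: 0.0005
```

```bash
python3 - <<'E'
from h import *
o=np.array([355,349])/4.8+[240,140]
print(least_squares(lambda q:proj("top",[*q,.096])-o,[.52,.015]).x)
E
python3 go.py .524 .0145 .108 -21
```

```text
[0.52086213 0.0168173 ]
t 7.9 pos [0.5212 0.0147 0.1635] yaw -20.9 tilt [ 0.002 -0.    -1.   ] F [-0.6 -0.4 -1. ] op 0.0005 q [-0.12  0.39  1.63 -0.    1.11  0.25]
inc [ 0.1388  0.0064 -0.002 ] twist 0.002
```

move_arm(increments=[[0.07,0.003,-0.005,0],[0.14,0.003,-0.005,0],[0.14,0.003,-0.005,0],[0.14,0.003,-0.005,0]])

```text
time: 8.4
tool_pos: [0.5233, 0.0163, 0.1078]
tool_rot: [1.771, 1.569, -0.164]
contact_force: [-0.1, -1.0, 0.5]
opening: 0.0005
```

```bash
python3 go.py .523 .0155 .098 -21
```

```text
t 8.4 pos [0.5233 0.0163 0.1078] yaw -20.9 tilt [ 0.002 -0.    -1.   ] F [-0.1 -1.   0.5] op 0.0005 q [-0.12  0.47  1.69 -0.    0.98  0.25]
inc [ 0.0246 -0.0002  0.0021] twist 0.002
```

2 mm per row (0.005), down to about 98 mm.

move_arm(increments=[[0.005,0,0,0],[0.01,0,0,0],[0.015,0,0,0],[0.02,0,0,0],[0.024,0,0,0]])

```text
time: 9.02
tool_pos: [0.5225, 0.0164, 0.0969]
tool_rot: [-0.68, 1.571, -2.615]
contact_force: [0.2, 1.0, -0.6]
opening: 0.0008
```

move_arm(increments=[[0.0025,0,0,0],[0.0025,0,0,0]])

```text
time: 9.28
tool_pos: [0.5225, 0.0164, 0.0963]
tool_rot: [0.318, 1.571, -1.617]
contact_force: [-1.4, -0.2, 2.7]
opening: 0.0006
```

move_arm(increments=[[0.0025,0,0,0],[0.0025,0,0,0]])

```text
time: 9.52
tool_pos: [0.5226, 0.0164, 0.0952]
tool_rot: [1.307, 1.571, -0.628]
contact_force: [-1.4, 0.3, 4.5]
opening: 0.0004
```

move_arm(increments=[[0.0025,0,0,0],[0.0025,0,0,0]])

```text
time: 9.78
tool_pos: [0.5226, 0.0164, 0.0942]
tool_rot: [0.952, 1.571, -0.983]
contact_force: [-2.1, -0.5, 4.7]
opening: 0.0005
```

move_arm(increments=[[0.0025,0,0,0],[0.0025,0,0,0]])

```text
time: 10.02
tool_pos: [0.5226, 0.0164, 0.0932]
tool_rot: [1.035, 1.571, -0.9]
contact_force: [-2.6, -0.4, 5.3]
opening: 0.0005
```

move_arm(increments=[[0.0025,0,0,0],[0.005,0,0,0],[0.0075,0,0,0],[0.01,0,0,0],[0.01,0,0,0]])

```text
time: 10.65
tool_pos: [0.5226, 0.0164, 0.0894]
tool_rot: [1.297, 1.571, -0.638]
contact_force: [-2.7, 0.5, 7.3]
opening: 0.001
```

move_arm(increments=[[0.0025,0,0,0],[0.005,0,0,0],[0.0075,0,0,0],[0.0075,0,0,0],[0.0075,0,0,0]])

```text
time: 11.28
tool_pos: [0.5226, 0.0164, 0.0865]
tool_rot: [1.451, 1.571, -0.483]
contact_force: [-3.1, 0.1, 8.3]
opening: 0.0007
```

```bash
python3 go.py .523 .0155 .086 -21; python3 - <<'E'
from h import *
im=robot.read_camera("scene")[:,:,::-1]; cv2.imwrite("pics/scene5.png",cv2.resize(im[130:255,240:400],None,fx=4.8,fy=4.8,interpolation=cv2.INTER_CUBIC))
E
```

```text
t 11.275 pos [0.5226 0.0164 0.0865] yaw -20.9 tilt [ 0. -0. -1.] F [-3.1  0.1  8.3] op 0.0007 q [-0.12  0.49  1.72 -0.    0.93  0.25]
inc [0.0013 0.0018 0.0018] twist 0.002
```

View pics/scene5.png

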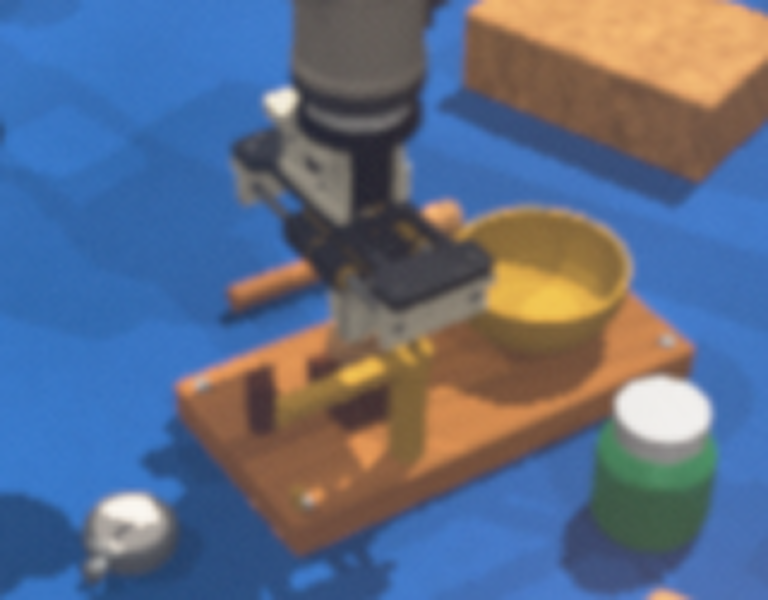

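move_arm(increments=[[0.001,0,0,0],[0.001,0,0,0],[0.001,0,0,0],[0.001,0,0,0],[0.001,0,0,0]])

```text
time: 11.95
tool_pos: [0.5226, 0.0164, 0.0862]
tool_rot: [1.424, 1.57, -0.511]
contact_force: [-3.0, 0.8, 7.5]
opening: 0.0007
```

move_arm(increments=[[0,0,0,0],[0,0,0,0],[0,0,0,0],[0,0,0,0],[0,0,0,0]])

```text
time: 12.58
tool_pos: [0.5226, 0.0164, 0.0862]
tool_rot: [1.485, 1.57, -0.449]
contact_force: [-3.2, 0.1, 8.1]
opening: 0.0002
```

```bash
python3 go.py .523 .0155 .086 -21; python3 -c "
from cell import robot
print(robot.hand_in())"
```

```text
t 12.575 pos [0.5226 0.0164 0.0862] yaw -20.9 tilt [ 0. -0. -1.] F [-3.2  0.1  8.1] op 0.0002 q [-0.12  0.5   1.72 -0.    0.93  0.25]
inc [0.0005 0.0018 0.0018] twist 0.002
the job is handed in; nothing more can be done
None
```

I swung the guard lever to its open stop and pressed the mute key about half-way with shut fingertips. I handed the job in at 12.6 s, still holding the key; no verdict was reported.

**Guard lever:** I gripped the knob and followed its arc until the force rose at the stop. After I let go, the scene picture showed the knob where the 1.571 rad model puts it, apart from the same 4 px offset as the hub. A last picture during the press still showed it open.

**Mute key:** Contact came at about 96 mm, as expected. The last fingertip height was 86.2 mm, so the key is about 9.8 mm down. The upward force read 8.1 N.

**Where the checks disagreed:**
- **Press depth:** by the spring figures, 8.1 N means about 8 mm of travel, slightly less than the height suggests. Both are inside the 7–13 mm band.
- **Sideways force:** there was a steady sideways force of about 3 N on the fingertips during the press, which I did not resolve.
- **Pad on the rim:** the gripper hid the pad in the last picture, so I did not see it touch the rim.

**Other objects:** I saw none of them move in the pictures, and I did not measure their positions at the end.

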